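Find the full tin by feel

ROBOT

A 6-joint arm with a two-finger parallel gripper is mounted at the origin on the work surface. World frame = base frame: x ahead of the robot, y to its left, z up, the work surface at z = 0. Lengths are in m, angles in degrees, forces in N, time in s.
With the tool pointing down it reaches from about 0.25 to 0.725 m from the base axis. Payload 9.7 kg.
Tool frame: the origin (TCP) lies on the centre line of the jaws, within the pads' length; the fingertips stand 19 mm ahead of it and the grasp point (between the pads) is the TCP; z points along the fingers, y is the direction in which the jaws open and shut (so a half turn about z gives the same grasp; the last joint's range is limited). The gripper opens to 85 mm and grips with 20 to 120 N. Pads are 22 mm wide; open, the fingers measure 114 mm over their backs; the gripper's body (76 mm by 85 mm) begins 54 mm behind the grasp point. The pads swing forward as they close: fully open they stand 13 mm farther back than shut.
Start: joints at [74.083, 4.979, 10.078, 95.1, 0, 90], TCP at [0.151, 0.529, 0.25] pointing down, gripper open.
Joint ranges: [-179.16, 179.16], [-48.56, 103.87], [-65.8, 70.77], [-126.05, 130.52], [-82.76, 87.17], [-180, 180]. Speed limits (degrees/s): [127.2, 127.2, 147.25, 180, 180, 180].

INTERFACE

Orientations are given as [roll, pitch, yaw] about the fixed x, y, z axes, in that order (R = Rz(yaw) Ry(pitch) Rx(roll)).
In Python, from workcell import bot gives the robot as it stands.
- The arm moves only by the tool servo_tool, never from a script. Its argument "motion" is a list that holds one entry, the list of rows, each a list of 6 numbers: the shift along the tool's x, y, z in mm, then the turn, a rotation vector about the tool's x, y, z in rad. A call has 1 to 5 rows; each row shifts and turns the commanded pose from where the row before left it, along the tool's axes as they then stand; what a row does not reach is not made up. A row lasts 1/10 s, in which the tool goes at most 50 mm and 8.59 degrees, less where a joint would pass 70% of its speed; a pose out of reach is approached as far as the arm can. A call is refused whole if a number of a shift passes 50 or a number of a turn 0.15, either way. A call with a gripper value outside its range is refused whole. "gripper" is the finger opening in mm, from 0 to 85.4, set as the call begins (left out, the last holds). The fingers move at their own pace and stop on an object; "newtons" is the grip in N (left out, the last holds). Time passes only in rows, so rows that do not move let the fingers close. It gives the time, the measured TCP pose, the force and the opening at its end, in the units of the state.
- bot.get_obs(): the state, without advancing time (a new reading comes with each control period).
- bot.camera(name): name is "scene" or "top" or "wrist"; returns a dict with "color" (420x560x3 uint8, red, green, blue), "fx", "fy", "cx", "cy" (pixels), "R" (3x3) and "t" (3): a world point X has camera coordinates R X + t. Camera axes: x right, y down, z forward; pixel columns grow to the right and rows downward; lengths in m; the calibration is good to about 2 mm. The wrist camera is an equidistant fisheye: a pixel r from the principal point sees the ray r / f radians off the axis. A picture is of the moment at which its call begins. There is no depth.
- bot.job_done(): hands the job in, once; it reports no verdict.
Trained networks look in a picture, given as the dict that the camera call returned (one of the last four; its "shot" number tells which), for a name from the list of things; names that differ only in an ending like _2 or _b are one class to them, and where a whole thing is asked for, a point or a joint stands for the part that bears it (a point fixed in the world has none). Each returns a list of dicts, best first, with "confidence" (0 to 1); they miss things now and then, are a little off and sometimes report something else, mostly with a low value. They report only what shows in the picture. A call takes as long as a camera call.
- bot.look_for(picture, label): "rect" ([left, top, width, height] in pixels, round what is visible of it).
The state is a dict: "time": time; "q": joint angles; "qd": joint speeds; "joint_efforts": joint torques, N m; "ee_pos": TCP position; "tcp_rot": TCP orientation; "wrist_force": force on the tool from outside, world axes, zero at the start; "torque": the same for the moment, N m; "opening": finger opening in m.
Only numpy, scipy, OpenCV 4.12 (cv2) and the standard library are available. Lean on these libraries where they do the work, as an engineer would, in place of code of your own. Each camera call takes 0.05 s, during which the arm holds its last target.

TASK

One of the three identical closed fittings tins on the bench mat is still full, and is wanted for the next job box. Going from the robot's left to its right, lift each tin in turn clear of the bench to feel its weight and set it back upright where it stood, then finish holding up the heaviest one, upright and still, about 20 cm above the bench, without letting go (if the last one lifted is the heaviest it need not be set down first). Leave the valve, the coupling and the wrench alone, and do not tip a tin over.

Things in the scene. Friction and masses are not known exactly. Their poses are not given: they have to be found in the camera images.
- tin_left: plain closed metal tin, one of three alike, 54 x 54 mm, 80 mm tall with its fixed, nearly flush lid. Origin: centre of underside; z up; x, y square to its sides. Weighs 0.3 to 0.8 kg; the heaviest (any of the three, not to be seen) exceeds each other by 0.25 kg or more; contents may shift 3 mm. Stiff: may be gripped with 50 N across either pair of sides. The leftmost as the robot faces the bench (largest y).
- tin_middle: plain closed metal tin, one of three alike, 54 x 54 mm, 80 mm tall with its fixed, nearly flush lid. Origin: centre of underside; z up; x, y square to its sides. Weighs 0.3 to 0.8 kg; the heaviest (any of the three, not to be seen) exceeds each other by 0.25 kg or more; contents may shift 3 mm. Stiff: may be gripped with 50 N across either pair of sides. The one in the middle of the row.
- tin_right: plain closed metal tin, one of three alike, 54 x 54 mm, 80 mm tall with its fixed, nearly flush lid. Origin: centre of underside; z up; x, y square to its sides. Weighs 0.3 to 0.8 kg; the heaviest (any of the three, not to be seen) exceeds each other by 0.25 kg or more; contents may shift 3 mm. Stiff: may be gripped with 50 N across either pair of sides. The rightmost (smallest y).
- valve: bystander: loose cast ball valve 124 mm long and 44 mm wide with a lever on top, 60 mm tall in all, beyond the row. Origin: underside, centre of its body; x along it
- coupling: bystander: loose cast claw coupling standing on end, 50 mm across, 66 mm tall, beyond the row. Origin: centre of its underside
- wrench: bystander: loose flat steel wrench lying on the bench to the left of the mat, pointing ahead, about 180 mm long and 8 mm thick. Origin: underside, about its middle; x along it
- mat: fixed flat black rubber bench mat that the three tins stand on, 270 x 680 mm, 4 mm thick. Origin: centre of its underside, on the bench top; its long side along its y

How it is judged:
By the outcome, as a careful person would: the job done as asked, in the order asked, and still so for the second after the job is handed in, while the arm keeps its last pose, push and grip.
It also fails if it takes over 67 s, if anything falls off the work surface, if the arm or the gripper's body presses on something with over 40 N, if the wrist force passes 120 N, or if a joint passes its speed limit or range.

## Working session

There is one attempt and no reset: what is moved stays moved. The work goes in short steps, Python scripts to look and compute and a tool call to move; the robot and the scene stay as the last step left them, time stands still between calls to the robot, and variables do not carry over. Pictures are saved under pics/ and viewed, and the job is handed in when it is done.

Besides the shell and the picture viewer there is one more tool, called by a JSON object that holds its "fn" and its "kwargs", one argument or row to a line. servo_tool: Moves the arm, as the interface text tells. Its arguments: {"type":"object","properties":{"motion":{"type":"array","items":{"type":"array","items":{"type":"array","items":{"type":"number"}}}},"gripper":{"type":"number"},"newtons":{"type":"number"}},"required":["motion"]}

```bash
mkdir -p pics; cat > h.py <<'E'
from workcell import bot
import cv2,numpy as np
def save(c,n): cv2.imwrite('pics/%s.png'%n,cv2.cvtColor(c['color'],cv2.COLOR_RGB2BGR))
E
python3 - <<'E'
from h import *
o=bot.get_obs(); print({k:np.round(v,3).tolist() for k,v in o.items()})
for n in ['scene','top','wrist']:
    c=bot.camera(n); save(c,n+'0')
    print(n,c['fx'],c['cx'],c['cy'],np.round(c['R'],4).tolist(),np.round(c['t'],4).tolist())
    for l in ['tin_left','valve','coupling','wrench']:
        print(l,[(np.round(d['rect'],1).tolist(),round(d['confidence'],2)) for d in bot.look_for(c,l)])
E
```

```text
{'time': 0.0, 'q': [74.082, 5.014, 10.034, 95.097, 0.001, 89.998], 'qd': [0.088, 0.001, 0.078, -0.051, 0.132, 0.0], 'joint_efforts': [-0.001, -52.039, 46.48, 0.016, -0.0, -0.0], 'ee_pos': [0.151, 0.529, 0.25], 'tcp_rot': [-179.923, -0.001, 164.084], 'wrist_force': [-0.058, -0.344, 0.718], 'torque': [-0.029, 0.006, 0.005], 'opening': 0.085}
scene 542.1013149252423 276.3184703898211 205.15553939158636 [[-0.2982, 0.9544, -0.0118], [0.7218, 0.2174, -0.6571], [-0.6246, -0.2045, -0.7537]] [0.0704, -0.4621, 1.7218]
tin_left [([295.9, 160.8, 31.6, 42.1], 0.97)]
valve [([206.2, 197.7, 39.7, 59.8], 0.8)]
coupling [([153.0, 210.3, 30.8, 35.6], 0.97)]
wrench [([399.8, 189.2, 31.8, 53.5], 0.94)]
top 406.7724962416754 279.10986434504144 210.18945762401728 [[0.0007, -0.9997, -0.0233], [-0.9931, 0.002, -0.1174], [0.1174, 0.0232, -0.9928]] [0.1242, 0.5999, 0.8375]
tin_left [([236.3, 220.1, 33.6, 26.9], 0.66)]
valve [([310.1, 117.6, 23.7, 63.7], 0.72), ([342.0, 260.6, 40.1, 32.8], 0.51)]
coupling [([365.2, 123.1, 34.6, 29.5], 0.91)]
wrench [([126.4, 198.8, 25.4, 81.7], 0.84)]
wrist 325.19226210127806 279.65730515498893 206.11360904187526 [[0.2749, 0.9615, 0.0005], [0.925, -0.2646, 0.2728], [0.2624, -0.0745, -0.9621]] [-0.5493, -0.0349, 0.3786]
tin_left []
valve []
coupling []
wrench []
```

View pics/scene0.png

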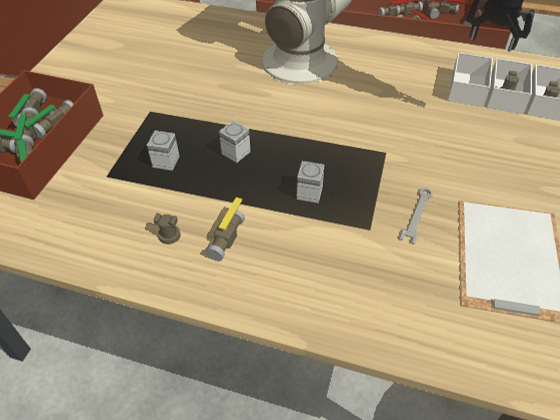

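View pics/top0.png

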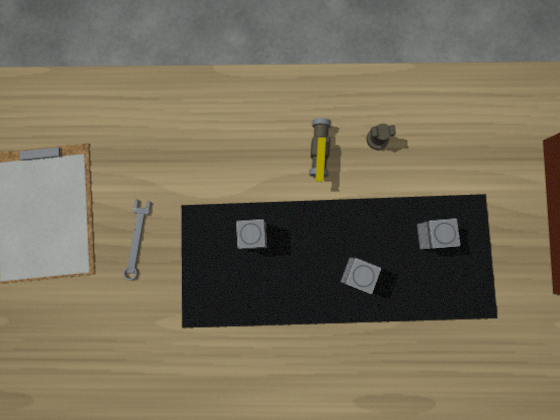

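View pics/wrist0.png

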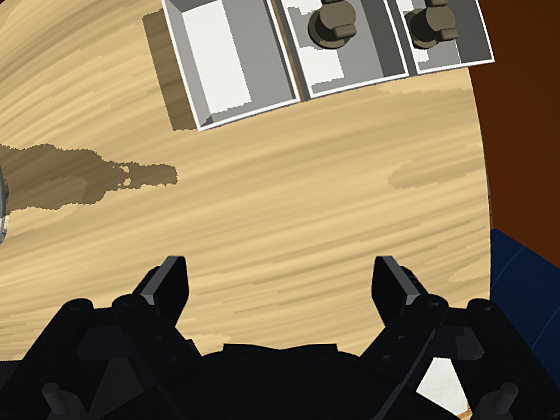

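The scene and top views show three tins on the mat, with lid centres in the top view near (251,234), (364,275) and (445,233). The valve is at (320,150) and the coupling at (381,137), both beyond the row. The wrench is at (137,240). Next I'll zoom in to pick the lid corners.

```bash
python3 - <<'E'
from h import *
def crop(n,cs,s,out):
    im=cv2.imread('pics/%s.png'%n); T=[]
    for (u,v) in cs:
        M=np.float32([[s,0,-s*(u-22)+ (s-1)/2],[0,s,-s*(v-26)+(s-1)/2]])
        t=cv2.warpAffine(im,M,(44*s,52*s),flags=cv2.INTER_CUBIC)
        for k in range(0,44,10): cv2.putText(t,str(u-22+k),(k*s,8),0,.3,(0,255,255)); cv2.line(t,(k*s,10),(k*s,16),(0,255,255))
        for k in range(0,52,10): cv2.putText(t,str(v-26+k),(0,k*s+4),0,.3,(0,255,0)); cv2.line(t,(20,k*s),(26,k*s),(0,255,0))
        T.append(t)
    cv2.imwrite('pics/%s.png'%out,np.hstack(T))
crop('top0',[(251,234),(364,275),(440,233)],6,'ctop')
crop('scene0',[(311,182),(235,142),(162,150)],6,'cscene')
E
```

```text
(no output)
```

View pics/ctop.png

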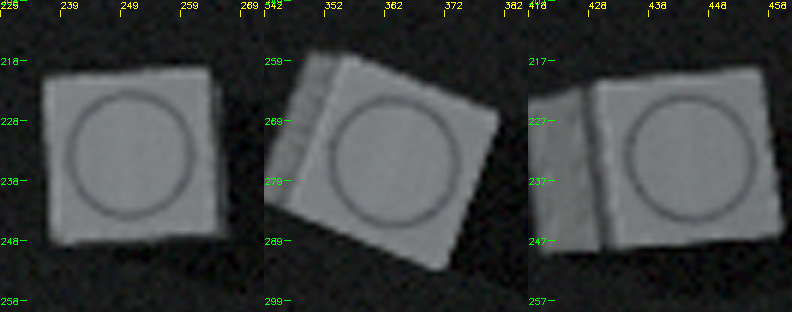

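View pics/cscene.png

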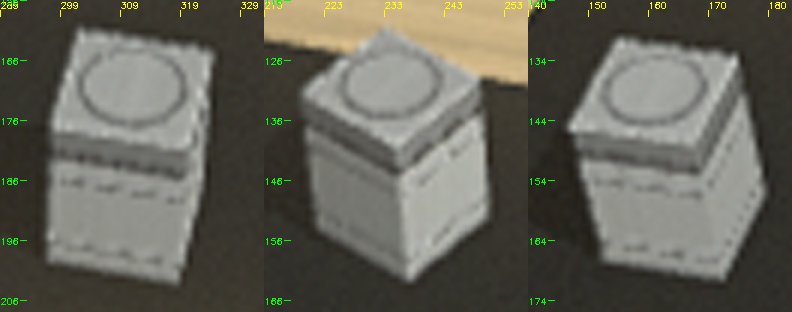

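```bash
python3 - <<'E'
from h import *
from scipy.optimize import least_squares
C={n:bot.camera(n) for n in ['top','scene']}
def proj(c,X): 
    p=X@c['R'].T+c['t']; return np.c_[c['fx']*p[:,0]/p[:,2]+c['cx'],c['fy']*p[:,1]/p[:,2]+c['cy']]
def und(d,o,off): return np.array([[o[0]+(a-off-2.5)/6,o[1]+(b-2.5)/6] for a,b in d])
T={'L':(und([(44,77),(208,68),(217,235),(52,243)],(229,208),0),und([(188,152),(52,129),(81,30),(213,52)],(289,156),0)),
'M':(und([(348,52),(499,114),(443,270),(288,207)],(342,249),264),und([(400,150),(301,90),(388,30),(480,83)],(213,116),264)),
'R':(und([(596,82),(760,69),(781,235),(610,247)],(418,207),528),und([(697,148),(568,127),(618,38),(738,55)],(140,124),528))}
P=[np.diag([1,1,1])@np.array([[c['fx'],0,c['cx']],[0,c['fy'],c['cy']],[0,0,1]])@np.c_[c['R'],c['t']] for c in (C['top'],C['scene'])]
for k,(a,b) in T.items():
    X=cv2.triangulatePoints(P[0],P[1],a.T,b.T); X=(X[:3]/X[3]).T
    print(k,np.round(X,4).tolist(),'sides',np.round(np.linalg.norm(X-np.roll(X,-1,0),axis=1),4))
    h=.027
    def f(p):
        x,y,z,w=p; c,s=np.cos(w),np.sin(w)
        q=np.array([[h,h],[h,-h],[-h,-h],[-h,h]])@np.array([[c,s],[-s,c]])
        Q=np.c_[q+[x,y],np.full(4,z)]
        return np.r_[proj(C['top'],Q)-a,proj(C['scene'],Q)-b].ravel()
    w0=np.arctan2(*(X[0]-X[3])[[1,0]])
    r=least_squares(f,[*X.mean(0),w0])
    print('  fit',np.round(r.x[:3],4),'yaw',np.round(np.degrees(r.x[3]),2),'rms px',np.round(np.sqrt((r.fun**2).mean()),2))
# bystander rough
E
```

```text
L [[0.5735, 0.2118, 0.0824], [0.5762, 0.1572, 0.0817], [0.5199, 0.1535, 0.0818], [0.5175, 0.2079, 0.0826]] sides [0.0546 0.0564 0.0545 0.0561]
  fit [0.547  0.1821 0.0823] yaw 3.37 rms px 0.57
M [[0.4984, -0.0268, 0.0814], [0.4786, -0.0773, 0.085], [0.4273, -0.0578, 0.0811], [0.4479, -0.008, 0.0804]] sides [0.0544 0.055  0.0539 0.0539]
  fit [ 0.4634 -0.0435  0.0822] yaw -21.99 rms px 0.7
R [[0.5728, -0.1763, 0.0822], [0.5773, -0.2317, 0.0831], [0.5219, -0.2354, 0.0843], [0.5184, -0.1802, 0.0853]] sides [0.0556 0.0556 0.0553 0.0546]
  fit [ 0.5478 -0.2064  0.0841] yaw 4.22 rms px 0.59
```

Both views agree: lid height is 82–84 mm against an expected 84, the sides measure 54–56 mm, and all three tins are within reach. Next I'll plan the approach to the left tin.

```bash
cat >> h.py <<'E'
from scipy.spatial.transform import Rotation as Ro
def plan(goal,yaw,n,dec=0,start=None,profile=True):
    o=bot.get_obs() if start is None else start
    p=np.array(o['ee_pos']);R=Ro.from_euler('xyz',o['tcp_rot'],degrees=True)
    G=Ro.from_euler('xyz',[180,0,yaw],degrees=True)
    rv=(R.inv()*G).as_rotvec()
    s=np.linspace(0,1,n+1)
    if profile: 
        v=np.minimum(1,np.minimum(np.arange(n)+1,n-np.arange(n))/3.); s=np.r_[0,np.cumsum(v)/v.sum()]
    tgt=p+np.outer(s,np.array(goal)-p)
    cp,cR=p.copy(),R; rows=[]
    for i in range(n):
        d=np.round(cR.inv().apply(tgt[i+1]-cp)*1000,dec)
        w=np.round((cR.inv()*(R*Ro.from_rotvec(rv*s[i+1]))).as_rotvec(),3); 
        cp=cp+cR.apply(d/1000); cR=cR*Ro.from_rotvec(w); rows.append([*d.tolist(),*w.tolist()])
    for i in range(0,n,5): print([rows[i:i+5]])
    print('end',np.round(cp,4),np.round(cR.as_euler('xyz',degrees=True),2))
def st():
    o=bot.get_obs(); print({k:np.round(o[k],4 if k in('ee_pos','opening') else 2).tolist() for k in ('time','ee_pos','tcp_rot','wrist_force','opening','q')}); return o
E
python3 - <<'E'
from h import *
st(); plan([.547,.182,.15],183.4,15)
E
```

```text
{'time': 0.85, 'ee_pos': [0.1509, 0.5289, 0.2503], 'tcp_rot': [179.99, 0.0, 164.08], 'wrist_force': [0.35, 0.7, -0.2], 'opening': 0.0856, 'q': [74.08, 4.98, 10.08, 95.1, -0.0, 90.0]}
[[[-12.0, -6.0, 3.0, 0.0, 0.0, -0.009], [-25.0, -12.0, 5.0, 0.0, 0.0, -0.017], [-36.0, -18.0, 7.0, 0.0, 0.0, -0.026], [-35.0, -19.0, 8.0, 0.0, 0.0, -0.026], [-36.0, -20.0, 8.0, 0.0, 0.0, -0.026]]]
[[[-34.0, -21.0, 8.0, 0.0, 0.0, -0.026], [-34.0, -22.0, 7.0, 0.0, 0.0, -0.026], [-34.0, -23.0, 8.0, 0.0, 0.0, -0.026], [-33.0, -23.0, 8.0, 0.0, 0.0, -0.025], [-32.0, -25.0, 7.0, 0.0, 0.0, -0.026]]]
[[[-32.0, -25.0, 8.0, 0.0, 0.0, -0.026], [-30.0, -26.0, 8.0, 0.0, 0.0, -0.026], [-31.0, -27.0, 8.0, 0.0, 0.0, -0.026], [-19.0, -19.0, 5.0, 0.0, 0.0, -0.018], [-10.0, -9.0, 2.0, 0.0, 0.0, -0.008]]]
end [0.5468 0.182  0.1503] [ 180.      0.   -176.61]
```

{"fn": "servo_tool", "kwargs": {
  "motion": [
    [[-12,-6,3,0,0,-0.009],[-25,-12,5,0,0,-0.017],[-36,-18,7,0,0,-0.026],[-35,-19,8,0,0,-0.026],[-36,-20,8,0,0,-0.026]]
  ],
  "gripper": 85,
  "newtons": 45
}}

```text
time: 1.35
ee_pos: [0.274, 0.4211, 0.2191]
tcp_rot: [180.0, 0.0, 170.1]
wrist_force: [0.4, 0.8, -1.0]
opening: 0.0848
```

{"fn": "servo_tool", "kwargs": {
  "motion": [
    [[-34,-21,8,0,0,-0.026],[-34,-22,7,0,0,-0.026],[-34,-23,8,0,0,-0.026],[-33,-23,8,0,0,-0.025],[-32,-25,7,0,0,-0.026]]
  ]
}}

```text
time: 1.85
ee_pos: [0.4263, 0.2873, 0.181]
tcp_rot: [180.0, 0.0, 177.5]
wrist_force: [1.0, 0.6, -0.5]
opening: 0.0852
```

{"fn": "servo_tool", "kwargs": {
  "motion": [
    [[-32,-25,8,0,0,-0.026],[-30,-26,8,0,0,-0.026],[-31,-27,8,0,0,-0.026],[-19,-19,5,0,0,-0.018],[-10,-9,2,0,0,-0.008]]
  ]
}}

```text
time: 2.35
ee_pos: [0.5479, 0.1802, 0.1494]
tcp_rot: [-180.0, -0.1, -176.7]
wrist_force: [1.1, 0.0, 0.1]
opening: 0.0851
```

{"fn": "servo_tool", "kwargs": {
  "motion": [
    [[0,0,0,0,0,0],[0,0,0,0,0,0]]
  ]
}}

```text
time: 2.55
ee_pos: [0.5464, 0.1825, 0.1505]
tcp_rot: [180.0, -0.0, -176.6]
wrist_force: [-0.1, 0.6, 0.1]
opening: 0.0852
```

```bash
python3 - <<'E'
from h import *
st(); plan([.547,.182,.052],183.4,8)
c=bot.camera('wrist'); save(c,'w1'); print(bot.look_for(c,'tin_left'))
E
```

```text
{'time': 2.55, 'ee_pos': [0.5464, 0.1825, 0.1505], 'tcp_rot': [179.98, -0.02, -176.63], 'wrist_force': [-0.05, 0.64, 0.12], 'opening': 0.0852, 'q': [18.46, 7.71, 2.01, 84.32, 0.02, 15.09]}
[[[-0.0, -0.0, 5.0, 0.0, -0.0, -0.0], [-0.0, -0.0, 11.0, 0.0, -0.0, -0.0], [-0.0, -0.0, 17.0, 0.0, -0.0, -0.0], [-0.0, -0.0, 16.0, 0.0, -0.0, -0.0], [-0.0, -0.0, 17.0, 0.0, -0.0, -0.0]]]
[[[-0.0, -1.0, 16.0, 0.0, -0.0, -0.0], [-1.0, 0.0, 11.0, 0.0, -0.0, -0.0], [0.0, 0.0, 5.0, 0.0, -0.0, -0.0]]]
end [0.5474 0.1816 0.0525] [ 1.7998e+02 -2.0000e-02 -1.7663e+02]
[{'rect': [231.5, 161.4, 89.2, 108.3], 'confidence': 0.79}]
```

View pics/w1.png

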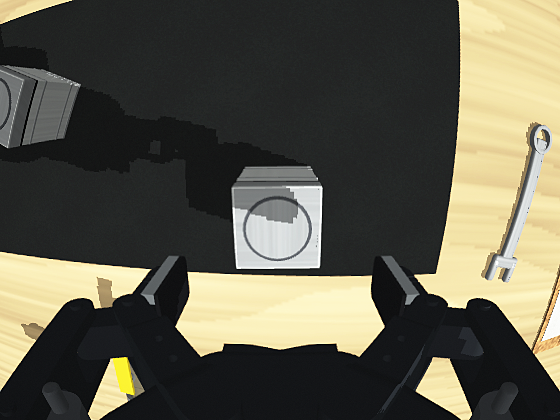

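The wrist view shows the tin centred between the open jaws, with its lid near (277,228), square to them. I'll go down 98 mm and grip.

{"fn": "servo_tool", "kwargs": {
  "motion": [
    [[0,0,5,0,0,0],[0,0,11,0,0,0],[0,0,17,0,0,0],[0,0,16,0,0,0],[0,0,17,0,0,0]]
  ]
}}

```text
time: 3.15
ee_pos: [0.5463, 0.1823, 0.0829]
tcp_rot: [-180.0, -0.0, -176.6]
wrist_force: [0.0, -0.2, -0.6]
opening: 0.0854
```

{"fn": "servo_tool", "kwargs": {
  "motion": [
    [[0,0,16,0,0,0],[0,0,11,0,0,0],[0,0,5,0,0,0],[0,0,0,0,0,0],[0,0,0,0,0,0]]
  ]
}}

```text
time: 3.65
ee_pos: [0.5471, 0.1822, 0.0529]
tcp_rot: [180.0, 0.0, -176.6]
wrist_force: [0.5, -0.3, -0.2]
opening: 0.0848
```

{"fn": "servo_tool", "kwargs": {
  "motion": [
    [[0,0,0,0,0,0],[0,0,0,0,0,0],[0,0,0,0,0,0],[0,0,0,0,0,0],[0,0,0,0,0,0]]
  ],
  "gripper": 40,
  "newtons": 45
}}

```text
time: 4.15
ee_pos: [0.5472, 0.182, 0.0531]
tcp_rot: [180.0, 0.1, -176.6]
wrist_force: [-1.2, -1.3, 5.4]
opening: 0.0535
```

{"fn": "servo_tool", "kwargs": {
  "motion": [
    [[0,0,0,0,0,0],[0,0,0,0,0,0],[0,0,0,0,0,0]]
  ]
}}

```text
time: 4.45
ee_pos: [0.5472, 0.182, 0.0531]
tcp_rot: [180.0, 0.1, -176.6]
wrist_force: [0.1, -1.7, 6.6]
opening: 0.0536
```

```bash
python3 - <<'E'
from h import *
st()
c=bot.camera('wrist'); save(c,'w2')
E
```

```text
{'time': 4.45, 'ee_pos': [0.5472, 0.182, 0.0531], 'tcp_rot': [179.99, 0.07, -176.62], 'wrist_force': [0.11, -1.67, 6.56], 'opening': 0.0536, 'q': [18.4, 9.34, -6.99, 73.61, -0.01, 15.02]}
```

View pics/w2.png

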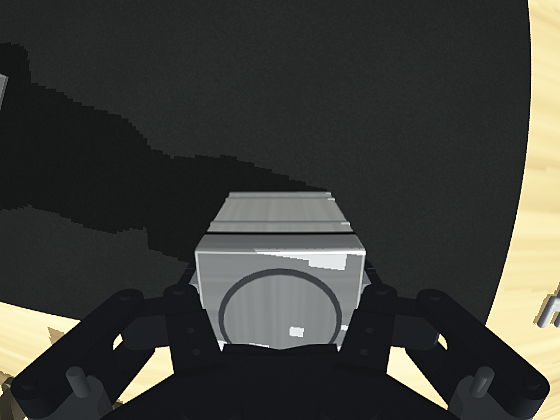

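The wrist view shows the tin held between the pads, opening 53.6 mm. I'll lift it 80 mm.

{"fn": "servo_tool", "kwargs": {
  "motion": [
    [[0,0,-4,0,0,0],[0,0,-9,0,0,0],[0,0,-13,0,0,0],[0,0,-14,0,0,0],[0,0,-14,0,0,0]]
  ]
}}

```text
time: 5.0
ee_pos: [0.5469, 0.1821, 0.1079]
tcp_rot: [180.0, 0.0, -176.6]
wrist_force: [1.0, -0.5, -4.1]
opening: 0.053
```

{"fn": "servo_tool", "kwargs": {
  "motion": [
    [[0,0,-13,0,0,0],[0,0,-9,0,0,0],[0,0,-4,0,0,0],[0,0,0,0,0,0],[0,0,0,0,0,0]]
  ]
}}

```text
time: 5.5
ee_pos: [0.5466, 0.182, 0.1317]
tcp_rot: [-180.0, -0.0, -176.6]
wrist_force: [0.4, -0.4, -4.5]
opening: 0.0535
```

{"fn": "servo_tool", "kwargs": {
  "motion": [
    [[0,0,0,0,0,0],[0,0,0,0,0,0]]
  ]
}}

```text
time: 5.7
ee_pos: [0.5466, 0.182, 0.1317]
tcp_rot: [-180.0, -0.1, -176.6]
wrist_force: [0.0, 0.1, -4.0]
opening: 0.0538
```

{"fn": "servo_tool", "kwargs": {
  "motion": [
    [[0,0,0,0,0,0]]
  ]
}}

```text
time: 5.8
ee_pos: [0.5467, 0.182, 0.1319]
tcp_rot: [-180.0, -0.0, -176.6]
wrist_force: [-0.2, 0.4, -3.1]
opening: 0.0536
```

{"fn": "servo_tool", "kwargs": {
  "motion": [
    [[0,0,0,0,0,0]]
  ]
}}

```text
time: 5.9
ee_pos: [0.5467, 0.182, 0.1321]
tcp_rot: [-180.0, -0.0, -176.6]
wrist_force: [0.4, 1.0, -3.8]
opening: 0.0536
```

{"fn": "servo_tool", "kwargs": {
  "motion": [
    [[0,0,0,0,0,0]]
  ]
}}

```text
time: 6.0
ee_pos: [0.5468, 0.182, 0.1322]
tcp_rot: [-180.0, -0.0, -176.6]
wrist_force: [0.6, -0.6, -3.6]
opening: 0.0536
```

```bash
python3 - <<'E'
from h import *
st()
c=bot.camera('scene'); save(c,'s1'); print(bot.look_for(c,'tin_left'))
o=st()
c=bot.camera('wrist'); save(c,'w3'); st()
E
```

```text
{'time': 6.0, 'ee_pos': [0.5468, 0.182, 0.1322], 'tcp_rot': [-180.0, -0.01, -176.61], 'wrist_force': [0.6, -0.55, -3.59], 'opening': 0.0536, 'q': [18.41, 7.85, 0.16, 82.32, 0.0, 15.02]}
[{'rect': [297.4, 139.6, 28.5, 41.1], 'confidence': 0.61}]
{'time': 6.1, 'ee_pos': [0.5468, 0.182, 0.1323], 'tcp_rot': [-180.0, -0.0, -176.61], 'wrist_force': [0.22, 0.22, -4.39], 'opening': 0.0536, 'q': [18.41, 7.84, 0.16, 82.32, -0.0, 15.02]}
{'time': 6.15, 'ee_pos': [0.5468, 0.182, 0.1323], 'tcp_rot': [-180.0, 0.0, -176.61], 'wrist_force': [0.78, -0.01, -3.38], 'opening': 0.0534, 'q': [18.41, 7.84, 0.16, 82.32, -0.0, 15.02]}
```

View pics/s1.png

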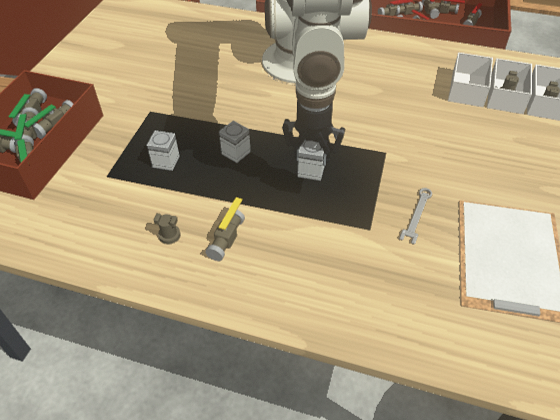

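View pics/w3.png

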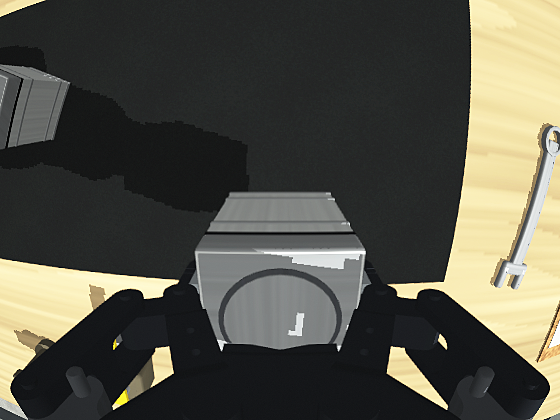

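Tin_left came up with no slip, because the wrist view matches the one before the lift. It reads about 3.8 N (0.39 kg). Now I'll lower it back by 79 mm.

{"fn": "servo_tool", "kwargs": {
  "motion": [
    [[0,0,4,0,0,0],[0,0,9,0,0,0],[0,0,13,0,0,0],[0,0,14,0,0,0],[0,0,14,0,0,0]]
  ]
}}

```text
time: 6.65
ee_pos: [0.5464, 0.1819, 0.0764]
tcp_rot: [-180.0, -0.1, -176.6]
wrist_force: [-0.0, 0.9, -3.5]
opening: 0.0537
```

{"fn": "servo_tool", "kwargs": {
  "motion": [
    [[0,0,11,0,0,0],[0,0,6,0,0,0],[0,0,3,0,0,0],[0,0,2,0,0,0],[0,0,1,0,0,0]]
  ]
}}

```text
time: 7.15
ee_pos: [0.5471, 0.1821, 0.0556]
tcp_rot: [180.0, 0.0, -176.6]
wrist_force: [0.9, -0.4, -4.9]
opening: 0.0535
```

{"fn": "servo_tool", "kwargs": {
  "motion": [
    [[0,0,1,0,0,0],[0,0,0.5,0,0,0],[0,0,0,0,0,0],[0,0,0,0,0,0]]
  ]
}}

```text
time: 7.55
ee_pos: [0.5469, 0.182, 0.0539]
tcp_rot: [180.0, 0.0, -176.6]
wrist_force: [0.7, -0.2, -3.8]
opening: 0.0532
```

{"fn": "servo_tool", "kwargs": {
  "motion": [
    [[0,0,0.5,0,0,0],[0,0,0.5,0,0,0],[0,0,0.3,0,0,0],[0,0,0,0,0,0]]
  ]
}}

```text
time: 7.95
ee_pos: [0.5469, 0.182, 0.0531]
tcp_rot: [180.0, 0.0, -176.6]
wrist_force: [-2.5, -0.9, 4.3]
opening: 0.0533
```

```bash
python3 - <<'E'
from h import *
st()
E
```

```text
{'time': 7.95, 'ee_pos': [0.5469, 0.182, 0.0531], 'tcp_rot': [179.99, 0.03, -176.61], 'wrist_force': [-2.52, -0.92, 4.25], 'opening': 0.0533, 'q': [18.41, 9.34, -6.99, 73.65, -0.0, 15.02]}
```

Contact: +4.3 N at the original height. I'll release and go up.

{"fn": "servo_tool", "kwargs": {
  "motion": [
    [[0,0,0,0,0,0],[0,0,0,0,0,0],[0,0,0,0,0,0],[0,0,0,0,0,0],[0,0,0,0,0,0]]
  ],
  "gripper": 85
}}

```text
time: 8.45
ee_pos: [0.5469, 0.182, 0.0525]
tcp_rot: [-180.0, 0.0, -176.6]
wrist_force: [-1.2, -0.5, 0.1]
opening: 0.0854
```

```bash
python3 - <<'E'
from h import *
o=st()
plan([.5469,.182,.16],183.4,7)
o=dict(o); o['ee_pos']=[.547,.182,.161]; o['tcp_rot']=[180,0,183.39]
plan([.4634,-.0435,.15],158,10,start=o)
E
```

```text
{'time': 8.45, 'ee_pos': [0.5469, 0.182, 0.0525], 'tcp_rot': [-180.0, 0.0, -176.61], 'wrist_force': [-1.21, -0.5, 0.09], 'opening': 0.0854, 'q': [18.41, 9.37, -7.01, 73.61, -0.0, 15.02]}
[[[-0.0, -0.0, -7.0, -0.0, 0.0, -0.0], [-0.0, -0.0, -15.0, -0.0, 0.0, -0.0], [-0.0, -0.0, -21.0, -0.0, 0.0, -0.0], [-0.0, -0.0, -22.0, -0.0, 0.0, -0.0], [-0.0, -0.0, -21.0, -0.0, 0.0, -0.0]]]
[[[-0.0, -0.0, -14.0, -0.0, 0.0, -0.0], [-0.0, -0.0, -8.0, -0.0, 0.0, -0.0]]]
end [0.5469 0.182  0.1605] [-180.      0.   -176.61]
[[[4.0, -9.0, 0.0, -0.0, -0.0, 0.018], [8.0, -19.0, 1.0, -0.0, -0.0, 0.037], [10.0, -28.0, 2.0, -0.0, -0.0, 0.056], [9.0, -29.0, 1.0, -0.0, -0.0, 0.055], [8.0, -29.0, 1.0, -0.0, -0.0, 0.056]]]
[[[6.0, -29.0, 2.0, -0.0, -0.0, 0.055], [4.0, -30.0, 1.0, -0.0, -0.0, 0.055], [2.0, -30.0, 2.0, -0.0, -0.0, 0.056], [1.0, -20.0, 1.0, -0.0, -0.0, 0.037], [-0.0, -10.0, -0.0, -0.0, -0.0, 0.018]]]
end [ 0.4629 -0.0434  0.15  ] [180.     0.   158.01]
```

{"fn": "servo_tool", "kwargs": {
  "motion": [
    [[0,0,-7,0,0,0],[0,0,-15,0,0,0],[0,0,-21,0,0,0],[0,0,-22,0,0,0],[0,0,-21,0,0,0]]
  ]
}}

```text
time: 8.95
ee_pos: [0.547, 0.1821, 0.141]
tcp_rot: [180.0, 0.1, -176.6]
wrist_force: [-0.0, 1.1, -0.2]
opening: 0.0847
```

{"fn": "servo_tool", "kwargs": {
  "motion": [
    [[0,0,-14,0,0,0],[0,0,-8,0,0,0],[0,0,0,0,0,0]]
  ]
}}

```text
time: 9.25
ee_pos: [0.5473, 0.1822, 0.1618]
tcp_rot: [180.0, 0.1, -176.6]
wrist_force: [0.6, 0.6, -1.0]
opening: 0.0853
```

{"fn": "servo_tool", "kwargs": {
  "motion": [
    [[4,-9,0,0,0,0.018],[8,-19,1,0,0,0.037],[10,-28,2,0,0,0.056],[9,-29,1,0,0,0.055],[8,-29,1,0,0,0.056]]
  ]
}}

```text
time: 9.75
ee_pos: [0.5034, 0.0675, 0.1541]
tcp_rot: [-180.0, -0.1, 170.5]
wrist_force: [0.7, -0.1, 0.3]
opening: 0.0849
```

{"fn": "servo_tool", "kwargs": {
  "motion": [
    [[6,-29,2,0,0,0.055],[4,-30,1,0,0,0.055],[2,-30,2,0,0,0.056],[1,-20,1,0,0,0.037],[0,-10,0,0,0,0.018]]
  ]
}}

```text
time: 10.25
ee_pos: [0.4613, -0.045, 0.1484]
tcp_rot: [-180.0, -0.1, 157.8]
wrist_force: [-0.3, 0.4, 0.0]
opening: 0.0847
```

{"fn": "servo_tool", "kwargs": {
  "motion": [
    [[0,0,0,0,0,0],[0,0,0,0,0,0]]
  ]
}}

```text
time: 10.45
ee_pos: [0.4627, -0.0431, 0.1492]
tcp_rot: [180.0, -0.0, 158.0]
wrist_force: [0.1, -0.1, -1.0]
opening: 0.0849
```

```bash
python3 - <<'E'
from h import *
st(); plan([.4634,-.0435,.053],158,8)
c=bot.camera('wrist'); save(c,'w4')
c=bot.camera('top'); save(c,'t4')
E
```

```text
{'time': 10.45, 'ee_pos': [0.4627, -0.0431, 0.1492], 'tcp_rot': [179.99, -0.02, 158.03], 'wrist_force': [0.09, -0.07, -0.96], 'opening': 0.0849, 'q': [-5.33, -7.51, -13.36, 84.16, 0.01, 16.64]}
[[[-0.0, -0.0, 5.0, 0.0, -0.0, 0.0], [-0.0, -0.0, 11.0, 0.0, -0.0, 0.0], [-0.0, -0.0, 16.0, 0.0, -0.0, 0.0], [-0.0, -0.0, 16.0, 0.0, -0.0, 0.0], [-1.0, -0.0, 16.0, 0.0, -0.0, 0.0]]]
[[[0.0, -0.0, 16.0, 0.0, -0.0, 0.0], [0.0, -0.0, 11.0, 0.0, -0.0, 0.0], [0.0, -0.0, 5.0, 0.0, -0.0, 0.0]]]
end [ 0.4636 -0.0435  0.0532] [ 1.7999e+02 -2.0000e-02  1.5803e+02]
```

View pics/w4.png

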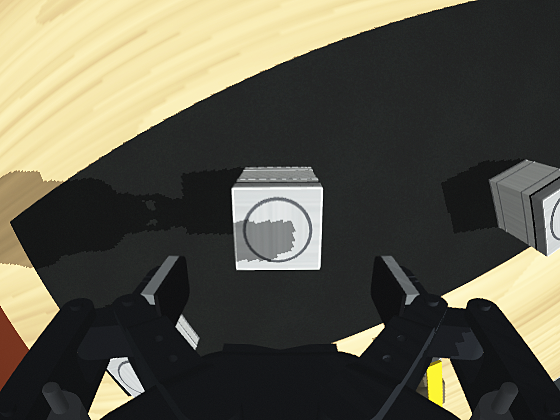

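View pics/t4.png

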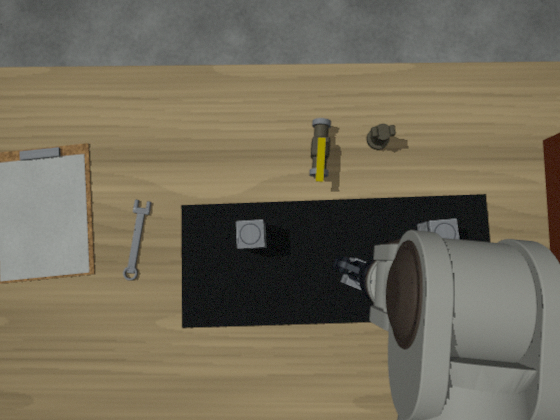

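The top view shows tin_left upright where it stood, at (251,234). In the wrist view the middle tin is centred and square at (277,228). I'll go down, grip and lift.

{"fn": "servo_tool", "kwargs": {
  "motion": [
    [[0,0,5,0,0,0],[0,0,11,0,0,0],[0,0,16,0,0,0],[0,0,16,0,0,0],[0,0,16,0,0,0]]
  ]
}}

```text
time: 11.05
ee_pos: [0.4624, -0.043, 0.0838]
tcp_rot: [-180.0, -0.0, 158.1]
wrist_force: [0.6, -0.2, -0.2]
opening: 0.0848
```

{"fn": "servo_tool", "kwargs": {
  "motion": [
    [[0,0,16,0,0,0],[0,0,11,0,0,0],[0,0,5,0,0,0],[0,0,0,0,0,0],[0,0,0,0,0,0]]
  ]
}}

```text
time: 11.55
ee_pos: [0.463, -0.0434, 0.0539]
tcp_rot: [180.0, 0.0, 158.0]
wrist_force: [0.1, -0.6, 0.6]
opening: 0.0851
```

{"fn": "servo_tool", "kwargs": {
  "motion": [
    [[0,0,0,0,0,0],[0,0,0,0,0,0],[0,0,0,0,0,0],[0,0,0,0,0,0],[0,0,0,0,0,0]]
  ],
  "gripper": 40,
  "newtons": 45
}}

```text
time: 12.05
ee_pos: [0.4631, -0.0436, 0.0542]
tcp_rot: [180.0, 0.1, 158.0]
wrist_force: [-0.7, -0.4, 6.1]
opening: 0.0537
```

{"fn": "servo_tool", "kwargs": {
  "motion": [
    [[0,0,0,0,0,0],[0,0,0,0,0,0],[0,0,0,0,0,0]]
  ]
}}

```text
time: 12.35
ee_pos: [0.4631, -0.0435, 0.0542]
tcp_rot: [180.0, 0.1, 158.0]
wrist_force: [-0.4, -0.6, 6.0]
opening: 0.0537
```

{"fn": "servo_tool", "kwargs": {
  "motion": [
    [[0,0,-4,0,0,0],[0,0,-9,0,0,0],[0,0,-13,0,0,0],[0,0,-14,0,0,0],[0,0,-14,0,0,0]]
  ]
}}

```text
time: 12.85
ee_pos: [0.4629, -0.0434, 0.1091]
tcp_rot: [180.0, 0.0, 158.0]
wrist_force: [-0.4, -0.4, -3.6]
opening: 0.0538
```

{"fn": "servo_tool", "kwargs": {
  "motion": [
    [[0,0,-13,0,0,0],[0,0,-9,0,0,0],[0,0,-4,0,0,0],[0,0,0,0,0,0],[0,0,0,0,0,0]]
  ]
}}

```text
time: 13.35
ee_pos: [0.4625, -0.0434, 0.133]
tcp_rot: [-180.0, -0.0, 158.0]
wrist_force: [-0.3, -0.1, -4.1]
opening: 0.0534
```

{"fn": "servo_tool", "kwargs": {
  "motion": [
    [[0,0,0,0,0,0],[0,0,0,0,0,0]]
  ]
}}

```text
time: 13.55
ee_pos: [0.4625, -0.0434, 0.1329]
tcp_rot: [-180.0, -0.1, 158.0]
wrist_force: [1.0, -0.2, -3.7]
opening: 0.0533
```

{"fn": "servo_tool", "kwargs": {
  "motion": [
    [[0,0,0,0,0,0]]
  ]
}}

```text
time: 13.65
ee_pos: [0.4626, -0.0434, 0.1332]
tcp_rot: [-180.0, -0.0, 158.0]
wrist_force: [0.3, -0.1, -3.6]
opening: 0.0533
```

{"fn": "servo_tool", "kwargs": {
  "motion": [
    [[0,0,0,0,0,0]]
  ]
}}

```text
time: 13.75
ee_pos: [0.4626, -0.0434, 0.1333]
tcp_rot: [-180.0, -0.0, 158.0]
wrist_force: [0.1, -0.5, -3.2]
opening: 0.0538
```

{"fn": "servo_tool", "kwargs": {
  "motion": [
    [[0,0,0,0,0,0]]
  ]
}}

```text
time: 13.85
ee_pos: [0.4627, -0.0434, 0.1334]
tcp_rot: [180.0, -0.0, 158.0]
wrist_force: [0.3, 0.6, -4.0]
opening: 0.0534
```

```bash
python3 - <<'E'
from h import *
st()
c=bot.camera('wrist'); save(c,'w5'); st()
E
```

```text
{'time': 13.85, 'ee_pos': [0.4627, -0.0434, 0.1334], 'tcp_rot': [180.0, -0.01, 158.01], 'wrist_force': [0.26, 0.58, -4.0], 'opening': 0.0534, 'q': [-5.36, -7.42, -15.02, 82.4, 0.0, 16.63]}
{'time': 13.9, 'ee_pos': [0.4627, -0.0434, 0.1334], 'tcp_rot': [-180.0, -0.0, 158.01], 'wrist_force': [0.15, -0.02, -2.69], 'opening': 0.0537, 'q': [-5.36, -7.42, -15.02, 82.4, -0.0, 16.63]}
```

View pics/w5.png

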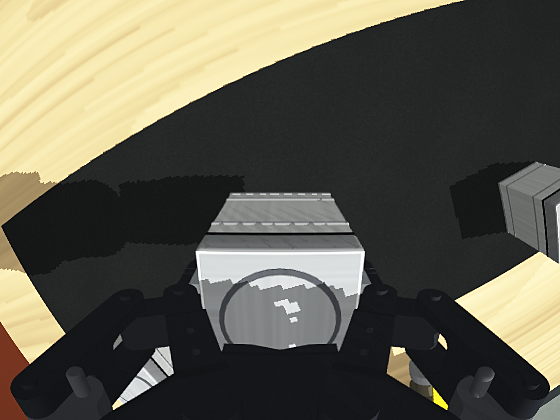

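Tin_middle is firmly held and reads about 3.6 N, as light as the left one. I'll set it back down.

{"fn": "servo_tool", "kwargs": {
  "motion": [
    [[0,0,4,0,0,0],[0,0,9,0,0,0],[0,0,13,0,0,0],[0,0,14,0,0,0],[0,0,14,0,0,0]]
  ]
}}

```text
time: 14.4
ee_pos: [0.4623, -0.0434, 0.0777]
tcp_rot: [-180.0, -0.1, 158.0]
wrist_force: [0.4, -0.0, -2.9]
opening: 0.0535
```

{"fn": "servo_tool", "kwargs": {
  "motion": [
    [[0,0,11,0,0,0],[0,0,6,0,0,0],[0,0,3,0,0,0],[0,0,2,0,0,0],[0,0,1,0,0,0]]
  ]
}}

```text
time: 14.9
ee_pos: [0.463, -0.0434, 0.0567]
tcp_rot: [180.0, 0.0, 158.0]
wrist_force: [0.1, -0.1, -3.3]
opening: 0.0537
```

{"fn": "servo_tool", "kwargs": {
  "motion": [
    [[0,0,1,0,0,0],[0,0,0.5,0,0,0],[0,0,0.5,0,0,0],[0,0,0.5,0,0,0],[0,0,0,0,0,0]]
  ]
}}

```text
time: 15.4
ee_pos: [0.4628, -0.0434, 0.0542]
tcp_rot: [180.0, 0.0, 158.0]
wrist_force: [-0.5, 0.5, -1.6]
opening: 0.0535
```

{"fn": "servo_tool", "kwargs": {
  "motion": [
    [[0,0,0,0,0,0]]
  ]
}}

```text
time: 15.5
ee_pos: [0.4628, -0.0434, 0.0542]
tcp_rot: [180.0, 0.0, 158.0]
wrist_force: [-0.1, 0.1, -0.7]
opening: 0.0537
```

Contact has started: the load dropped from -3.6 to -0.7 N at the original height. I'll go 0.3 mm further and release.

{"fn": "servo_tool", "kwargs": {
  "motion": [
    [[0,0,0.3,0,0,0],[0,0,0,0,0,0],[0,0,0,0,0,0]]
  ]
}}

```text
time: 15.8
ee_pos: [0.4628, -0.0434, 0.0542]
tcp_rot: [180.0, 0.0, 158.0]
wrist_force: [-3.0, 0.6, 5.3]
opening: 0.0531
```

{"fn": "servo_tool", "kwargs": {
  "motion": [
    [[0,0,0,0,0,0],[0,0,0,0,0,0],[0,0,0,0,0,0],[0,0,0,0,0,0],[0,0,0,0,0,0]]
  ],
  "gripper": 85
}}

```text
time: 16.3
ee_pos: [0.4627, -0.0434, 0.0536]
tcp_rot: [-180.0, 0.0, 158.0]
wrist_force: [1.3, 0.7, 0.9]
opening: 0.085
```

```bash
python3 - <<'E'
from h import *
o=st()
plan([*o['ee_pos'][:2],.16],158,7)
o=dict(o); o['ee_pos']=[.4629,-.0434,.161]; o['tcp_rot']=[180,0,158.01]
plan([.5478,-.2064,.15],184.2,10,start=o)
E
```

```text
{'time': 16.3, 'ee_pos': [0.4627, -0.0434, 0.0536], 'tcp_rot': [-180.0, 0.0, 158.01], 'wrist_force': [1.33, 0.66, 0.91], 'opening': 0.085, 'q': [-5.36, -5.82, -22.47, 73.36, -0.0, 16.63]}
[[[-0.0, -0.0, -7.0, -0.0, 0.0, 0.0], [-0.0, -0.0, -14.0, -0.0, 0.0, 0.0], [-0.0, -0.0, -22.0, -0.0, 0.0, 0.0], [-0.0, -0.0, -21.0, -0.0, 0.0, 0.0], [-0.0, -0.0, -21.0, -0.0, 0.0, 0.0]]]
[[[-0.0, -0.0, -14.0, -0.0, 0.0, 0.0], [-0.0, -0.0, -7.0, -0.0, 0.0, 0.0]]]
end [ 0.4627 -0.0434  0.1596] [-180.      0.    158.01]
[[[-6.0, -5.0, 0.0, 0.0, 0.0, -0.019], [-11.0, -10.0, 1.0, -0.0, 0.0, -0.038], [-17.0, -16.0, 2.0, -0.0, 0.0, -0.057], [-16.0, -17.0, 1.0, -0.0, 0.0, -0.057], [-14.0, -17.0, 1.0, -0.0, 0.0, -0.058]]]
[[[-14.0, -19.0, 2.0, -0.0, 0.0, -0.057], [-12.0, -19.0, 1.0, -0.0, 0.0, -0.057], [-12.0, -20.0, 2.0, -0.0, 0.0, -0.057], [-7.0, -14.0, 1.0, -0.0, 0.0, -0.038], [-3.0, -7.0, -0.0, -0.0, 0.0, -0.019]]]
end [ 0.548  -0.2066  0.15  ] [-180.      0.   -175.81]
```

{"fn": "servo_tool", "kwargs": {
  "motion": [
    [[0,0,-7,0,0,0],[0,0,-14,0,0,0],[0,0,-22,0,0,0],[0,0,-21,0,0,0],[0,0,-21,0,0,0]]
  ]
}}

```text
time: 16.8
ee_pos: [0.4629, -0.0434, 0.1409]
tcp_rot: [180.0, 0.1, 158.0]
wrist_force: [0.1, 0.4, 0.0]
opening: 0.085
```

{"fn": "servo_tool", "kwargs": {
  "motion": [
    [[0,0,-14,0,0,0],[0,0,-7,0,0,0],[0,0,0,0,0,0]]
  ]
}}

```text
time: 17.1
ee_pos: [0.4631, -0.0434, 0.1606]
tcp_rot: [180.0, 0.1, 158.0]
wrist_force: [0.1, -0.5, -0.9]
opening: 0.0849
```

{"fn": "servo_tool", "kwargs": {
  "motion": [
    [[-6,-5,0,0,0,-0.019],[-11,-10,1,0,0,-0.038],[-17,-16,2,0,0,-0.057],[-16,-17,1,0,0,-0.057],[-14,-17,1,0,0,-0.058]]
  ]
}}

```text
time: 17.6
ee_pos: [0.505, -0.1251, 0.1534]
tcp_rot: [180.0, -0.1, 171.3]
wrist_force: [0.2, 0.5, 0.6]
opening: 0.0849
```

{"fn": "servo_tool", "kwargs": {
  "motion": [
    [[-14,-19,2,0,0,-0.057],[-12,-19,1,0,0,-0.057],[-12,-20,2,0,0,-0.057],[-7,-14,1,0,0,-0.038],[-3,-7,0,0,0,-0.019]]
  ]
}}

```text
time: 18.1
ee_pos: [0.5477, -0.2075, 0.147]
tcp_rot: [179.9, -0.1, -175.8]
wrist_force: [-0.5, 0.5, -0.6]
opening: 0.0854
```

{"fn": "servo_tool", "kwargs": {
  "motion": [
    [[0,0,0,0,0,0],[0,0,0,0,0,0]]
  ]
}}

```text
time: 18.3
ee_pos: [0.5475, -0.2061, 0.1483]
tcp_rot: [180.0, -0.0, -175.8]
wrist_force: [-1.4, -0.8, -0.2]
opening: 0.0853
```

```bash
python3 - <<'E'
from h import *
st(); plan([.5478,-.2064,.0535],184.2,8)
c=bot.camera('wrist'); save(c,'w6')
c=bot.camera('scene'); save(c,'s6')
E
```

```text
{'time': 18.3, 'ee_pos': [0.5475, -0.2061, 0.1483], 'tcp_rot': [179.97, -0.05, -175.85], 'wrist_force': [-1.42, -0.82, -0.23], 'opening': 0.0853, 'q': [-20.63, 8.98, 3.19, 84.27, 0.01, -24.78]}
[[[-0.0, -0.0, 5.0, 0.0, -0.0, -0.0], [-0.0, -0.0, 11.0, 0.0, -0.0, -0.0], [-0.0, -0.0, 16.0, 0.0, -0.0, -0.0], [-0.0, -0.0, 15.0, 0.0, -0.0, -0.0], [-0.0, -0.0, 16.0, 0.0, -0.001, -0.001]]]
[[[-0.0, -0.0, 16.0, 0.0, 0.0, 0.0], [-0.0, -0.0, 11.0, 0.001, 0.0, 0.0], [-0.0, -0.0, 5.0, -0.0, 0.0, 0.0]]]
end [ 0.5474 -0.2061  0.0533] [-1.7997e+02  1.0000e-02 -1.7579e+02]
```

View pics/w6.png

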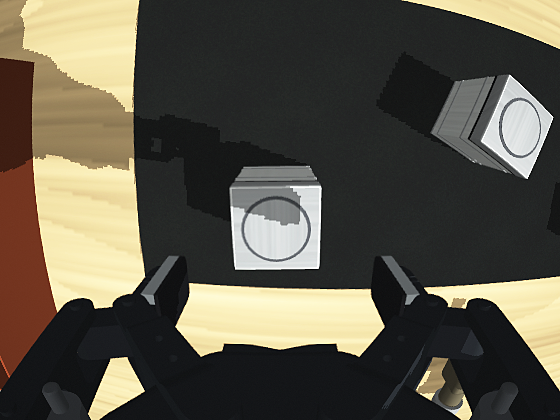

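View pics/s6.png

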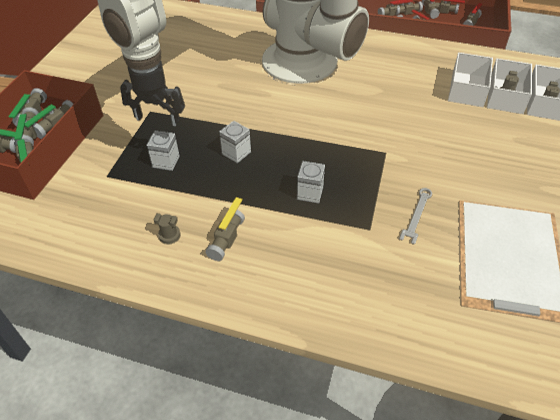

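In the scene view both lifted tins stand upright, at (311,182) and (235,142). In the wrist view the right tin is centred at (276,228). I'll go down, grip with 50 N and lift.

{"fn": "servo_tool", "kwargs": {
  "motion": [
    [[0,0,5,0,0,0],[0,0,11,0,0,0],[0,0,16,0,0,0],[0,0,15,0,0,0],[0,0,16,0,0,0]]
  ]
}}

```text
time: 18.9
ee_pos: [0.5475, -0.2063, 0.0842]
tcp_rot: [180.0, -0.0, -175.8]
wrist_force: [0.5, 0.1, -0.0]
opening: 0.0852
```

{"fn": "servo_tool", "kwargs": {
  "motion": [
    [[0,0,16,0,0,0],[0,0,11,0,0,0],[0,0,5,0,0,0],[0,0,0,0,0,0],[0,0,0,0,0,0]]
  ]
}}

```text
time: 19.4
ee_pos: [0.5481, -0.2066, 0.0542]
tcp_rot: [-180.0, 0.0, -175.8]
wrist_force: [0.7, 0.6, 1.4]
opening: 0.0848
```

{"fn": "servo_tool", "kwargs": {
  "motion": [
    [[0,0,0,0,0,0],[0,0,0,0,0,0],[0,0,0,0,0,0],[0,0,0,0,0,0],[0,0,0,0,0,0]]
  ],
  "gripper": 40,
  "newtons": 50
}}

```text
time: 19.9
ee_pos: [0.5483, -0.207, 0.0546]
tcp_rot: [-179.9, 0.1, -175.8]
wrist_force: [-0.3, -3.0, 6.1]
opening: 0.0533
```

{"fn": "servo_tool", "kwargs": {
  "motion": [
    [[0,0,0,0,0,0],[0,0,0,0,0,0],[0,0,0,0,0,0]]
  ]
}}

```text
time: 20.2
ee_pos: [0.5483, -0.207, 0.0546]
tcp_rot: [-179.9, 0.1, -175.8]
wrist_force: [-0.3, -2.9, 5.6]
opening: 0.0533
```

{"fn": "servo_tool", "kwargs": {
  "motion": [
    [[0,0,-4,0,0,0],[0,0,-9,0,0,0],[0,0,-13,0,0,0],[0,0,-14,0,0,0],[0,0,-14,0,0,0]]
  ]
}}

```text
time: 20.7
ee_pos: [0.5479, -0.2066, 0.1092]
tcp_rot: [-180.0, 0.0, -175.8]
wrist_force: [0.8, -0.0, -7.1]
opening: 0.0537
```

{"fn": "servo_tool", "kwargs": {
  "motion": [
    [[0,0,-13,0,0,0],[0,0,-9,0,0,0],[0,0,-4,0,0,0],[0,0,0,0,0,0],[0,0,0,0,0,0]]
  ]
}}

```text
time: 21.2
ee_pos: [0.5476, -0.2065, 0.1331]
tcp_rot: [180.0, -0.0, -175.8]
wrist_force: [-0.5, 0.0, -7.6]
opening: 0.0535
```

{"fn": "servo_tool", "kwargs": {
  "motion": [
    [[0,0,0,0,0,0],[0,0,0,0,0,0]]
  ]
}}

```text
time: 21.4
ee_pos: [0.5476, -0.2065, 0.1331]
tcp_rot: [180.0, -0.1, -175.8]
wrist_force: [0.6, 0.3, -7.9]
opening: 0.0533
```

{"fn": "servo_tool", "kwargs": {
  "motion": [
    [[0,0,0,0,0,0]]
  ]
}}

```text
time: 21.5
ee_pos: [0.5477, -0.2065, 0.1333]
tcp_rot: [180.0, -0.0, -175.8]
wrist_force: [-0.1, 0.4, -7.6]
opening: 0.0531
```

{"fn": "servo_tool", "kwargs": {
  "motion": [
    [[0,0,0,0,0,0]]
  ]
}}

```text
time: 21.6
ee_pos: [0.5478, -0.2066, 0.1335]
tcp_rot: [180.0, -0.0, -175.8]
wrist_force: [0.5, -0.0, -6.3]
opening: 0.0533
```

```bash
python3 - <<'E'
from h import *
st()
c=bot.camera('wrist'); save(c,'w7'); st()
E
```

```text
{'time': 21.6, 'ee_pos': [0.5478, -0.2066, 0.1335], 'tcp_rot': [179.99, -0.02, -175.81], 'wrist_force': [0.45, -0.01, -6.26], 'opening': 0.0533, 'q': [-20.66, 9.09, 1.69, 82.62, -0.0, -24.85]}
{'time': 21.65, 'ee_pos': [0.5478, -0.2066, 0.1336], 'tcp_rot': [180.0, -0.01, -175.81], 'wrist_force': [-0.33, -0.55, -6.37], 'opening': 0.0531, 'q': [-20.66, 9.09, 1.7, 82.62, -0.0, -24.85]}
```

View pics/w7.png

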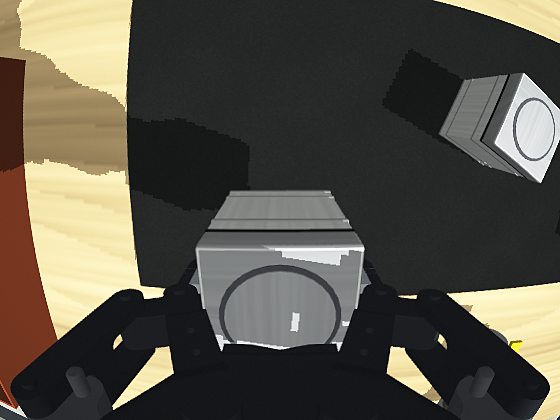

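Tin_right reads about 7.2 N against 3.8 N and 3.6 N, so it is the heaviest, and the wrist view shows no tilt or slip. I'll raise it another 117 mm so its underside is at about 0.20 m.

{"fn": "servo_tool", "kwargs": {
  "motion": [
    [[0,0,-4,0,0,0],[0,0,-9,0,0,0],[0,0,-13,0,0,0],[0,0,-16,0,0,0],[0,0,-17,0,0,0]]
  ]
}}

```text
time: 22.15
ee_pos: [0.5479, -0.2066, 0.1945]
tcp_rot: [-180.0, 0.0, -175.8]
wrist_force: [-0.3, 0.4, -6.9]
opening: 0.0533
```

{"fn": "servo_tool", "kwargs": {
  "motion": [
    [[0,0,-17,0,0,0],[0,0,-16,0,0,0],[0,0,-12,0,0,0],[0,0,-8,0,0,0],[0,0,-4,0,0,0]]
  ]
}}

```text
time: 22.65
ee_pos: [0.548, -0.2067, 0.2507]
tcp_rot: [-180.0, 0.1, -175.8]
wrist_force: [0.9, 0.5, -7.2]
opening: 0.0531
```

{"fn": "servo_tool", "kwargs": {
  "motion": [
    [[0,0,0,0,0,0],[0,0,0,0,0,0],[0,0,0,0,0,0],[0,0,0,0,0,0],[0,0,0,0,0,0]]
  ]
}}

```text
time: 23.15
ee_pos: [0.5477, -0.2065, 0.2494]
tcp_rot: [180.0, -0.0, -175.8]
wrist_force: [0.4, -0.3, -8.0]
opening: 0.0534
```

{"fn": "servo_tool", "kwargs": {
  "motion": [
    [[0,0,0,0,0,0],[0,0,0,0,0,0],[0,0,0,0,0,0],[0,0,0,0,0,0],[0,0,0,0,0,0]]
  ]
}}

```text
time: 23.65
ee_pos: [0.5478, -0.2066, 0.2497]
tcp_rot: [-180.0, 0.0, -175.8]
wrist_force: [0.1, -0.3, -6.1]
opening: 0.0535
```

```bash
python3 - <<'E'
from h import *
st()
for n in ['wrist','scene','top']:
    c=bot.camera(n); save(c,n+'8')
o=st(); print(np.round(o['qd'],2))
im=[cv2.imread('pics/%s8.png'%n) for n in('scene','top')]
cv2.imwrite('pics/both8.png',cv2.resize(np.vstack(im),None,fx=.7,fy=.7))
E
```

```text
{'time': 23.65, 'ee_pos': [0.5478, -0.2066, 0.2497], 'tcp_rot': [-180.0, 0.0, -175.81], 'wrist_force': [0.09, -0.28, -6.13], 'opening': 0.0535, 'q': [-20.66, 9.95, 15.52, 95.56, -0.0, -24.85]}
{'time': 23.8, 'ee_pos': [0.5478, -0.2066, 0.2497], 'tcp_rot': [-180.0, 0.0, -175.81], 'wrist_force': [-0.85, -0.36, -7.47], 'opening': 0.0537, 'q': [-20.66, 9.95, 15.52, 95.56, 0.0, -24.85]}
[-0.12  0.02 -0.03 -0.    0.02  0.03]
```

View pics/both8.png

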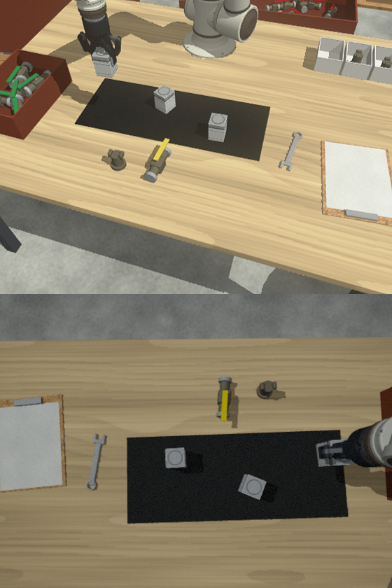

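View pics/wrist8.png

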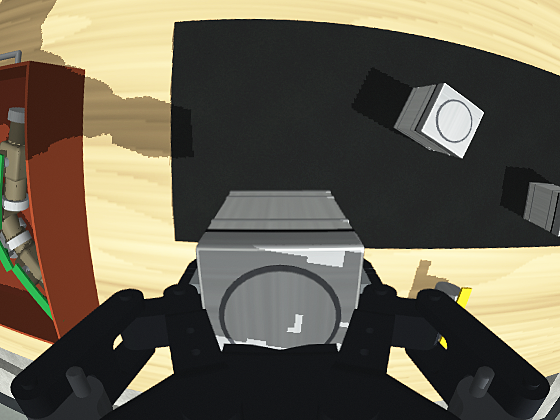

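The views show tin_right held upright and still about 20 cm up. The other two tins stand upright in their places, and the valve, coupling and wrench haven't moved. I'll hand the job in.

```bash
python3 - <<'E'
from h import *
print(bot.job_done())
E
```

```text
the job is handed in; nothing more can be done
None
```

The right tin is the heaviest, and the arm is holding it upright and still with its underside about 0.20 m above the bench.

I lifted each tin about 80 mm clear, from left to right:

| Tin | Wrist reading | About |
|---|---|---|
| Left | 3.8 N | 0.39 kg |
| Middle | 3.6 N | 0.37 kg |
| Right | 7.2 N | 0.73 kg |

- **Set down:** I put the left and middle tins back at the heights where I picked them up, with only light contact. The last pictures show both upright in their places.
- **Held tin:** The grip is set to 50 N with the jaws 53.5 mm apart. The wrist view shows no slip or tilt, and the joints read as still.
- **Other things:** The valve, coupling and wrench look unmoved in the last pictures.
- **Time and force:** The job took about 24 s of the 67 s allowed, and the vertical wrist force readings stayed under 9 N.

No check failed. The measured lid heights were up to 2 mm below the expected 84 mm, which is within the camera calibration. Weight readings varied by about 1 N from one to the next, well under the gap between the right tin and the others.

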